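# Roll the drainpipe onto the turning rollers and bring its layout line to the pointer

## Robot

A 6-joint arm with a two-finger parallel gripper is mounted at the origin on a cart in front of the work surface, level with it; the furniture and walls round the work are solid. World frame = base frame: x ahead of the robot, y to its left, z up, the work surface at z = 0. Lengths are in m, angles in rad, forces in N, time in s.
With the tool pointing down it reaches from about 0.25 to 0.85 m from the base axis. Payload 12.5 kg.
Tool frame: the origin (TCP) lies midway between the tips of the shut fingers; the grasp point (between the pads) lies 19 mm behind it; z points along the fingers, y is the line along which they close (so a half turn about z gives the same grasp; the last joint's range is limited). The gripper opens to 93 mm and grips with 3 to 60 N. Pads are 15 mm wide; open, the fingers measure 128 mm over their backs; the gripper's body (75 mm by 188 mm) begins 65 mm behind the grasp point.
Start: joints at [1.112, 0.351, 1.652, -0, 1.139, -0.085], TCP at [0.201, 0.512, 0.219] pointing down, gripper open.
Joint ranges: [-2.75, 2.75], [-0.79, 2.1], [0.01, 2.65], [-1.57, 4.71], [0.07, 3.14], [-2.87, 2.87]. Speed limits (rad/s): [2.22, 2.22, 2.79, 3.14, 3.14, 3.14].

## Interface

Orientations are given as a unit quaternion [w, x, y, z].
In Python, from station import manip, eyes gives the robot as it stands.
- The arm moves only by the shell command python3 -m jog 'ROWS' [FORCE]. ROWS is a JSON object of lists of equal length, an entry for each row: "turn": the turn, a rotation vector about the tool's x, y, z in units of 8 degrees (1.0 is 8 degrees), a list of three; "offset": the shift along the tool's x, y, z in units of 30 mm (1.0 is 30 mm), a list of three; "jaw": the closure, from -1 (fully open) to 1 (shut). In form: {"turn": [[wx, wy, wz], ...], "offset": [[dx, dy, dz], ...], "jaw": [jaw, ...]}. A call has exactly 10 rows; each row shifts and turns the commanded pose from where the row before left it, along the tool's axes as they then stand; what a row does not reach is not made up. A row lasts 1/8 s, in which the tool goes at most 62.5 mm and 10.7 degrees, less where a joint would pass 70% of its speed; a pose out of reach is approached as far as the arm can. A call is refused whole if a number of a shift passes 1 or a number of a turn 1, either way. A call with a gripper value outside its range is refused whole. The fingers move at their own pace and stop on an object; FORCE is the grip in N (left out, the last holds). Time passes only in rows, so rows that do not move let the fingers close, or fill a call up. It gives the time, the measured TCP pose, the force, the opening and the grip force at its end, in the units of the state.
- manip.get_state(): the state, without advancing time (a new reading comes with each control period).
- eyes.get_image(name): name is "side" or "top" or "wrist"; returns a dict with "image" (384x512x3 uint8, red, green, blue), "range_z" (384x512 float32, m along the optical axis (not along the pixel's ray), 0 where there is no reading), "fx", "fy", "cx", "cy" (pixels), "distortion" ([k1, k2, p1, p2, k3] as OpenCV has them; the pictures are not rectified), "R" (3x3) and "t" (3): a world point X has camera coordinates R X + t; the wrist camera has in their place "T_tool_cam" (4x4, takes a point from camera to tool coordinates, whose origin is the TCP and whose axes are the flange's). Camera axes: x right, y down, z forward; pixel columns grow to the right and rows downward; lengths in m; the calibration is good to about 2 mm. A picture is of the moment at which its call begins: read the wrist's pose just before it.
- manip.close_job(): hands the job in; it is judged then, once.
The state is a dict: "clock": time; "joint_positions": joint angles; "qvel": joint speeds; "effort": joint torques, N m; "tool_pos": TCP position; "tool_rot": TCP orientation; "force": force on the tool from outside, world axes, zero at the start; "moment": the same for the moment, N m; "finger_gap": finger opening in m; "grasp_force": force on a finger pad.
Only numpy, scipy, OpenCV 4.12 (cv2) and the standard library are available. Lean on these libraries where they do the work, as an engineer would, in place of code of your own. Each camera call takes 0.05 s, during which the arm holds its last target. There are 200 camera calls.

## Task

Roll the capped drainpipe offcut along the skids of the pipe stand until it drops between the two rubber rollers, then turn it there until its red layout line lies straight up at the red pointer, ready for drilling, and let go. Do it all with strokes of the fingertips on the top of the pipe: keep them out of the nips beside it, and press just firmly enough to carry it along, never so hard that the thin wall is dented. Leave the tools lying round the stand alone.

Things in the scene. Friction and masses are not known exactly. Their poses are not given: they have to be found in the camera images.
- pipe_stand: Low plywood stand on screw feet, fixed on the bench, 292 x 194 x 50 mm. Origin under the middle of the roller pair, at the plywood's underside, 2 to 9 mm above the bench as the feet are set; x is the way the pipe is to roll (away from the robot), y left, z up. Side guides leave the pipe 5 mm at each end; a lip (x = -203 mm, 44 mm high) and a stop (x = +73, 48 high) close it.
- stand_skids (a point): Middle of the two wooden skids that lead to the rollers: tops 24 mm above the stand's origin, at y = +-66 mm in the stand's frame, from x = -199 to -49 mm (this point: x = -124 mm, y = 0, z = 24 mm). They are level; the pipe rolls on them easily and lies still when left without speed.
- stand_seat (a point): Where the pipe's axis lies at mid-length when seated, 70.7 mm above the stand's origin. Two rubber-tyred rollers 22 mm in diameter, axles along y at x = +-34 mm, 13 mm up, tops level with the skids, carry the end caps. They turn either way with a drag of about 6.5 N in all at the caps' surface, so the pipe stays where it is left.
- stand_pointer (a point): Tip of the red pointer on a thin post at the left end of the rollers, level with the seated pipe's crown: x = 0, y = +84 mm, z = 126.7 mm in the stand's frame.
- pipe: Grey drainpipe offcut with black end caps (112 mm in diameter, 20 mm wide) that run on skids and rollers; 150 mm long, 0.4 kg, The thin wall between the caps is oval, 104.4 to 110 mm across, so its top rises and falls in turning. Origin at its centre, 80 mm above the stand's origin on the skids; y its axis, z to the red line. A press of 10 to 15 N carries it; over 25 N dents it.
- pipe_line (a point): Point on the red layout line at mid-length, on the surface, 53.6 mm from the pipe's axis. The line is 4 mm wide, runs the whole length and has a short cross tick at its middle. It starts underneath and comes round on the robot's side as the pipe rolls; once seated it is some 0.4 to 1.3 rad short of the top.
- pencil_red: Red carpenter's pencil 155 mm long lying on the bench to the right of the stand (bystander). Origin at its middle, on the bench.
- tape_measure: Yellow tape measure 42 x 78 x 70 mm to the right of the stand (bystander). Origin under its middle.
- screwdriver_yel: Yellow screwdriver 190 mm long lying to the left (bystander). Origin under its middle.
There are look-alikes about, which are no part of the job. What is meant by the pipe is not orange or turquoise, and is the larger of those in its own colour.

How it is judged:
By the outcome, as a careful person would: the job done as asked, in the order asked, and still so for the second after the job is handed in, with the robot touching nothing.
It also fails if it takes over 72 s, if anything falls off the work surface, if the arm or the gripper's body presses on something with over 40 N, if the wrist force passes 120 N, or if a joint passes its speed limit or range.

## Working session

There is one attempt and no reset: what is moved stays moved. The work goes in short steps, Python scripts to look and compute and a shell command to move; the robot and the scene stay as the last step left them, time stands still between calls to the robot, and variables do not carry over. Pictures are saved under pics/ and viewed, at most 10 in all, crops included, and the job is handed in when it is done.

```bash
ls; mkdir -p pics; python3 - <<'E'
from station import manip, eyes
import cv2,numpy as np
s=manip.get_state();print(s)
for n in("top","side"):
    d=eyes.get_image(n);cv2.imwrite(f"pics/{n}0.png",d["image"][:,:,::-1]);np.savez(f"{n}0.npz",**d)
    print(n,d["fx"],d["cx"],d["cy"],d["distortion"],d["R"],d["t"])
a=cv2.imread("pics/top0.png");b=cv2.imread("pics/side0.png")
cv2.imwrite("pics/both0.png",cv2.resize(np.vstack([a,b]),None,fx=0.78,fy=0.78))
E
```

```text
pics
{'clock': 0.0, 'joint_positions': array([ 1.11237287e+00,  3.51232890e-01,  1.65240487e+00, -4.63047266e-06,
        1.13911195e+00, -8.46121024e-02]), 'qvel': array([ 3.60832885e-04,  2.08525018e-03, -5.47550997e-04,  6.68426104e-04,
        6.01192787e-06, -5.09443368e-04]), 'effort': array([ 3.07076937e-05, -4.97316492e+01, -2.85250121e+01,  6.99308398e-02,
        2.56451120e-02, -1.20822010e-04]), 'tool_pos': array([0.20067427, 0.51171954, 0.21811057]), 'tool_rot': array([-1.53131821e-04,  1.85818371e-01,  9.82583940e-01, -5.57895237e-04]), 'force': array([-0.04048753, -0.46370604,  0.18991915]), 'moment': array([-0.00180261, -0.02243216, -0.03633327]), 'grasp_force': 0.0, 'finger_gap': 0.09275676121178976}
top 498.4382843857856 252.73175334088762 199.10799761938728 [-0.20892912  0.          0.          0.          0.        ] [[ 2.52802479e-02 -9.99680228e-01 -5.92787954e-04]
 [-9.98496901e-01 -2.52214691e-02 -4.86602169e-02]
 [ 4.86297058e-02  1.82203928e-03 -9.98815214e-01]] [-0.04510145  0.61590734  1.42965906]
side 393.5738332700747 262.0030396940667 190.36332820559585 [-0.05220018  0.          0.          0.          0.        ] [[ 0.96622905 -0.25766678  0.00304125]
 [-0.10499894 -0.40446049 -0.90850808]
 [ 0.23532242  0.87750757 -0.41785622]] [-0.58644643  0.15850427  1.08625505]
```

View pics/top0.png

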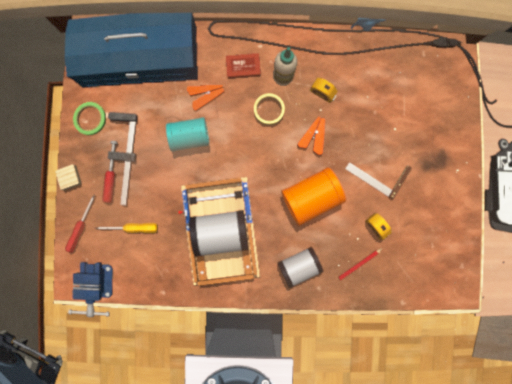

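View pics/side0.png

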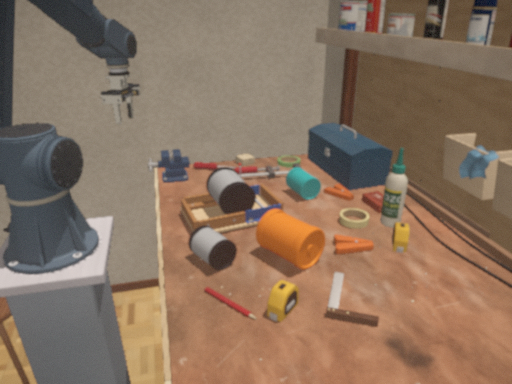

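```bash
cat > h.py <<'E'
import numpy as np,cv2
def KD(d): return np.array([[d["fx"],0,d["cx"]],[0,d["fy"],d["cy"]],[0,0,1]],float),np.array(d["distortion"],float)
def RT(d,s=None):
    if "R" in d: return np.array(d["R"]),np.array(d["t"])
    from scipy.spatial.transform import Rotation as Ro
    T=np.eye(4);w,x,y,z=s["tool_rot"];T[:3,:3]=Ro.from_quat([x,y,z,w]).as_matrix();T[:3,3]=s["tool_pos"]
    M=np.linalg.inv(T@np.array(d["T_tool_cam"]));return M[:3,:3],M[:3,3]
def cloud(d,s=None):
    K,D=KD(d);R,t=RT(d,s);z=np.array(d["range_z"]);v,u=np.mgrid[:z.shape[0],:z.shape[1]]
    n=cv2.undistortPoints(np.stack([u,v],-1).reshape(-1,1,2).astype(float),K,D).reshape(*z.shape,2)
    P=np.dstack([n*z[...,None],z]);W=(P-t)@R;W[z<=0]=np.nan;return W
def onplane(d,uv,h,s=None):
    K,D=KD(d);R,t=RT(d,s);n=cv2.undistortPoints(np.array(uv,float).reshape(-1,1,2),K,D).reshape(-1,2)
    r=np.c_[n,np.ones(len(n))]@R;c=-t@R;return c+r*((h-c[2])/r[:,2])[:,None]
def proj(d,X,s=None):
    K,D=KD(d);R,t=RT(d,s);return cv2.projectPoints(np.array(X,float).reshape(-1,3),cv2.Rodrigues(R)[0],t,K,D)[0].reshape(-1,2)
E
python3 - <<'E'
from h import *
d=dict(np.load("top0.npz"));W=cloud(d);im=d["image"]
z=W[...,2];print("bench z",np.nanmedian(z[100:300,330:470]))
c=cv2.resize(im[165:300,165:275,::-1],None,fx=4.4,fy=4.4,interpolation=cv2.INTER_CUBIC);cv2.imwrite("pics/crop0.png",c)
# pipe top points
m=np.zeros(z.shape,bool);m[200:268,180:262]=1
m&=z>0.09
P=W[m];print(len(P),P.min(0),P.max(0))
r=cv2.minAreaRect(P[:,:2].astype(np.float32));print(r)
top=P[P[:,2]>np.percentile(P[:,2],70)];print(np.median(top,0),np.percentile(P[:,2],[50,90,99]))
# stand silhouette
m=np.zeros(z.shape,bool);m[170:295,170:270]=1;m&=(z>0.03)
P=W[m];r=cv2.minAreaRect(P[:,:2].astype(np.float32));print(r,P.max(0))
E
```

```text
bench z 0.0014887985241189665
2182 [ 0.45306396 -0.0202787   0.09045397] [0.58239157 0.16293983 0.15315424]
((0.5252365469932556, 0.07144997268915176), (0.12584573030471802, 0.1663542240858078), 9.096505165100098)
[0.51586905 0.05695403 0.14136796] [0.13467023 0.14231515 0.14659361]
((0.5216180086135864, 0.0654369667172432), (0.2872467041015625, 0.18259429931640625), 9.475379943847656) [0.67383097 0.16660657 0.15315424]
```

View pics/crop0.png

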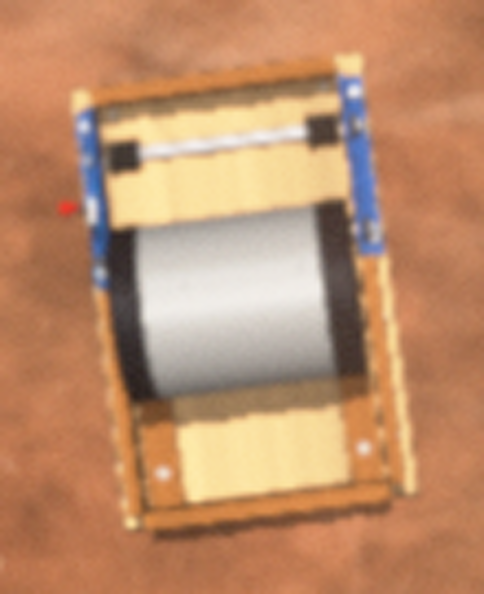

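```bash
python3 - <<'E'
from h import *
d=dict(np.load("top0.npz"))
f=lambda c,h:onplane(d,np.array(c)/4.4+165-.4,h)
C=f([(82,97),(350,62),(408,490),(132,523)],.055);print(C)
for a,b in((3,0),(2,1)): v=C[b]-C[a];print(np.degrees(np.arctan2(v[1],v[0])),np.linalg.norm(v))
for a,b in((0,1),(3,2)): v=C[a]-C[b];print(np.degrees(np.arctan2(-v[0],v[1])),np.linalg.norm(v))
print(C.mean(0))
Rl=f([(122,154),(322,129)],.028);v=Rl[0]-Rl[1];yaw=np.arctan2(-v[0],v[1]);print("roller",Rl,np.degrees(yaw))
for yd in(7.5,8.5,9.5):
  y=np.radians(yd);e=np.array([np.cos(y),np.sin(y)]);print(yd,"origin roll",Rl.mean(0)[:2]-.034*e,"bbox",C.mean(0)[:2]+.065*e)
  p=f([(76,208)],.132)[0][:2];n=np.array([-e[1],e[0]]);print(" ptr",p-.084*n)
# depth based
W=cloud(d);z=W[...,2]
y=np.radians(8.5);e=np.array([np.cos(y),np.sin(y)]);n=np.array([-e[1],e[0]])
m=np.zeros(z.shape,bool);m[200:268,180:262]=1;m&=z>.1;P=W[m];o=Rl.mean(0)[:2]-.034*e
a=(P[:,:2]-o)@e;b=(P[:,:2]-o)@n
print("pipe b",np.percentile(b,[1,50,99]))
k=abs(b)<.05;A=np.c_[2*a[k],2*P[k,2],np.ones(k.sum())];x=np.linalg.lstsq(A,a[k]**2+P[k,2]**2,rcond=None)[0];print("circ",x[:2],np.sqrt(x[2]+x[0]**2+x[1]**2))
E
```

```text
[[ 0.64527384  0.16815546  0.055     ]
 [ 0.67201307 -0.00389224  0.055     ]
 [ 0.39900191 -0.0479804   0.055     ]
 [ 0.37265324  0.12827291  0.055     ]]
8.322945405316165 0.2755224240527491
9.173413439600157 0.2765481141007044
8.834094744790995 0.17411317576837693
8.502363952526819 0.1782119030516497
[0.52223552 0.06113894 0.055     ]
roller [[0.61040301 0.14439336 0.028     ]
 [0.63006128 0.013785   0.028     ]] 8.55951873366232
7.5 origin roll [0.58652302 0.07465129] bbox [0.58667943 0.06962314]
 ptr [0.5832003  0.07538593]
8.5 origin roll [0.5866056  0.07406366] bbox [0.58652155 0.07074655]
 ptr [0.58465209 0.07558996]
9.5 origin roll [0.58669843 0.07347756] bbox [0.58634408 0.07186703]
 ptr [0.5861001 0.0758193]
pipe b [-0.07531488 -0.00224853  0.07081803]
circ [-0.07071424  0.08974311] 0.051751506657160475
```

```bash
python3 -m jog '{"turn":[[0,0,-0.94],[0,0,-0.94],[0,0,-0.94],[0,0,-0.94],[0,0,0],[0,0,0],[0,0,0],[0,0,0],[0,0,0],[0,0,0]],"offset":[[0,0,0],[0,0,0],[0,0,0],[0,0,0],[-0.45,-1,0],[-0.45,-1,0],[-0.45,-1,0],[-0.45,-1,0],[-0.45,-1,0],[-0.45,-1,0]],"jaw":[1,1,1,1,1,1,1,1,1,1]}' 20
python3 -m jog '{"turn":[[0,0,0],[0,0,0],[0,0,0],[0,0,0],[0,0,0],[0,0,0],[0,0,0],[0,0,0],[0,0,0],[0,0,0]],"offset":[[-0.48,-1,0],[-0.48,-1,0],[-0.48,-1,0],[-0.48,-1,0],[-0.48,-1,0],[-0.48,-1,0],[-0.48,-1,0],[-0.48,-1,0],[-0.48,-1,0],[-0.5,-1,0]],"jaw":[1,1,1,1,1,1,1,1,1,1]}' 20
cat >> h.py <<'E'
O=np.array([.5862,.0725]);yaw=np.radians(8.7);e=np.array([np.cos(yaw),np.sin(yaw)]);n=np.array([-e[1],e[0]])
def where():
    from station import manip
    s=manip.get_state();p=s["tool_pos"];q=s["tool_rot"]
    from scipy.spatial.transform import Rotation as Ro
    M=Ro.from_quat([q[1],q[2],q[3],q[0]]).as_matrix()
    print("t %.2f a %.1f b %.1f z %.1f"%(s["clock"],*(1e3*np.array([(p[:2]-O)@e,(p[:2]-O)@n,p[2]]))),"xyaw %.2f tilt %.2f,%.2f"%(np.degrees(np.arctan2(M[1,0],M[0,0])),*np.degrees(M[:2,2])),"F e %.1f n %.1f z %.1f"%(s["force"][:2]@e,s["force"][:2]@n,s["force"][2]),"gap",round(s["finger_gap"],4))
    return s
E
python3 -c "
from h import *
where()"
```

```text
clock: 1.35
tool_pos: [0.3083, 0.3452, 0.2185]
tool_rot: [-0.0, -0.076, 0.997, -0.0]
force: [0.3, -0.5, 0.2]
finger_gap: 0.0013
grasp_force: 0.0
clock: 2.6
tool_pos: [0.4965, 0.0705, 0.2184]
tool_rot: [-0.0, -0.075, 0.997, 0.0]
force: [-0.6, 0.4, 0.6]
finger_gap: 0.0002
grasp_force: 0.0
t 2.60 a -89.0 b 11.6 z 218.4 xyaw -171.34 tilt -0.03,-0.00 F e -0.5 n 0.4 z 0.6 gap 0.0002
```

```bash
python3 - <<'E'
from h import *
from station import eyes
s=where();d=eyes.get_image("wrist");cv2.imwrite("pics/w1.png",d["image"][:,:,::-1])
np.set_printoptions(precision=3,suppress=True);print(d["T_tool_cam"])
W=cloud(d,s);z=W[...,2];a=(W[...,:2]-O)@e;b=(W[...,:2]-O)@n
m=(z>.1)&(abs(b)<.05)&(a<0)
A=np.c_[2*a[m],2*z[m],np.ones(m.sum())];x=np.linalg.lstsq(A,a[m]**2+z[m]**2,rcond=None)[0];print("circ",x[:2],np.sqrt(x[2]+x[0]**2+x[1]**2),m.sum(),np.percentile(z[m],[50,99]))
m=(z<.01);print("bench",np.nanmedian(z[m]))
# axis direction: crown line
for lo in(-.05,-.03,-.01,.01,.03):
  k=(z>.1)&(b>lo)&(b<lo+.02)&(a<0)
  if k.sum()<50:continue
  A=np.c_[2*a[k],2*z[k],np.ones(k.sum())];x=np.linalg.lstsq(A,a[k]**2+z[k]**2,rcond=None)[0];print(lo+.01,x[:2])
E
```

```text
t 2.60 a -89.0 b 11.6 z 218.4 xyaw -171.34 tilt -0.03,-0.00 F e -0.5 n 0.4 z 0.6 gap 0.0002
[[ 0.    -0.958 -0.288  0.08 ]
 [ 1.     0.    -0.    -0.   ]
 [ 0.    -0.288  0.958 -0.166]
 [ 0.     0.     0.     1.   ]]
circ [-0.119  0.224] 0.09724554847583744 50374 [0.32 0.33]
bench 0.00013927936160999877
-0.04 [-0.098  0.224]
-0.019999999999999997 [-0.102  0.225]
0.0 [-0.166  0.221]
0.02 [-0.182  0.22 ]
0.04 [-0.104  0.225]
```

View pics/w1.png

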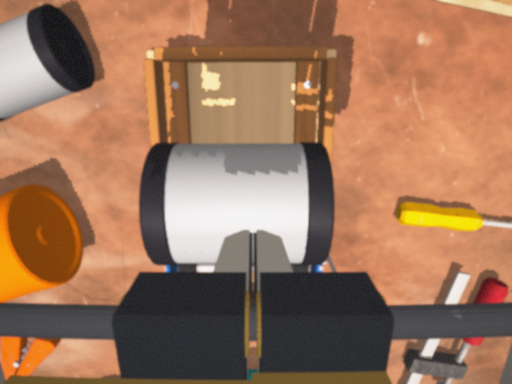

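```bash
cat >> h.py <<'E'
def pipefit(d,s=None):
    W=cloud(d,s);z=W[...,2];a=(W[...,:2]-O)@e;b=(W[...,:2]-O)@n
    out=[]
    for lo,hi,r in((-.073,-.057,.056),(.057,.073,.056),(-.05,.05,None)):
        k=(z>.09)&(z<.165)&(b>lo)&(b<hi)&(a>-.2)&(a<.07)
        if k.sum()<80: continue
        from scipy.optimize import least_squares
        f=(lambda p:np.hypot(a[k]-p[0],z[k]-p[1])-(r or p[2]))
        o=least_squares(f,[np.median(a[k]),.085,.054],loss="soft_l1",f_scale=.002).x;out.append((b[k].mean(),k.sum(),o[:2 if r else 3]))
    k=(z>.11)&(z<.165)&(a>-.2)&(a<.07)&(abs(b)<.1);print("b range",np.percentile(b[k],[1,99]))
    for q in out: print(q)
E
python3 - <<'E'
from h import *
from station import eyes
np.set_printoptions(precision=4,suppress=True)
s=where();d=eyes.get_image("wrist");pipefit(d,s)
# skid height, guide edges
W=cloud(d,s);z=W[...,2];a=(W[...,:2]-O)@e;b=(W[...,:2]-O)@n
k=(a>-.19)&(a<-.14)&(abs(b)>.058)&(abs(b)<.074);print("skid z",np.percentile(z[k],[10,50,90]))
k=(a>-.19)&(a<-.15)&(abs(b)>.078)&(abs(b)<.12)&(z>.035);print("guides b",np.percentile(b[k&(b<0)],[2,98]),np.percentile(b[k&(b>0)],[2,98]))
k=(a<-.15)&(a>-.25)&(abs(b)<.05)&(z>.035);print("lip a",np.percentile(a[k],[2,50,98]),np.median(z[k]))
E
```

```text
t 2.65 a -87.5 b 8.9 z 218.4 xyaw -171.40 tilt 0.04,-0.06 F e -0.1 n -2.3 z 0.3 gap 0.0005
b range [-0.0737  0.072 ]
(np.float64(-0.06493158237909985), np.int64(2455), array([-0.0682,  0.0868]))
(np.float64(0.06484568540023852), np.int64(2408), array([-0.0687,  0.0867]))
(np.float64(-0.0011672572360228318), np.int64(13131), array([-0.0701,  0.0859,  0.0541]))
skid z [0.03   0.0309 0.0319]
guides b [-0.0896 -0.0796] [0.0793 0.089 ]
lip a [-0.2077 -0.2015 -0.1958] 0.05072302145382716
```

```bash
python3 -m jog '{"turn":[[0,0,0],[0,0,0],[0,0,0],[0,0,0],[0,0,0],[0,0,0],[0,0,0],[0,0,0],[0,0,0],[0,0,0]],"offset":[[-0.12,-0.34,0.8],[0,0,0.8],[0,0,0.6],[0,0,0.1],[0,0,0.1],[0,0,0.02],[0,0,0.02],[0,0,0.02],[0,0,0.02],[0,0,0]],"jaw":[1,1,1,1,1,1,1,1,1,1]}' 20
python3 -c "
from h import *
where()"
```

```text
clock: 3.95
tool_pos: [0.5012, 0.0619, 0.1442]
tool_rot: [-0.0, -0.075, 0.997, 0.0]
force: [-0.4, -0.8, 0.0]
finger_gap: 0.0008
grasp_force: 0.0
t 3.95 a -85.6 b 2.4 z 144.2 xyaw -171.34 tilt -0.00,0.00 F e -0.5 n -0.7 z 0.0 gap 0.0008
```

```bash
python3 -m jog '{"turn":[[0,0,0],[0,0,0],[0,0,0],[0,0,0],[0,0,0],[0,0,0],[0,0,0],[0,0,0],[0,0,0],[0,0,0]],"offset":[[0,0,0.02],[0,0,0.02],[0,0,0.02],[0,0,0.02],[0,0,0.02],[0,0,0],[0,0,0],[0,0,0],[0,0,0],[0,0,0]],"jaw":[1,1,1,1,1,1,1,1,1,1]}'
python3 -c "
from h import *
where()"
```

```text
clock: 5.2
tool_pos: [0.5012, 0.0619, 0.1413]
tool_rot: [0.0, -0.076, 0.997, -0.0]
force: [0.3, -1.3, 0.9]
finger_gap: 0.0005
grasp_force: 0.0
t 5.20 a -85.6 b 2.4 z 141.3 xyaw -171.33 tilt 0.00,-0.00 F e 0.1 n -1.3 z 0.9 gap 0.0005
```

```bash
python3 -m jog '{"turn":[[0,0,0],[0,0,0],[0,0,0],[0,0,0],[0,0,0],[0,0,0],[0,0,0],[0,0,0],[0,0,0],[0,0,0]],"offset":[[0,0,0.01],[0,0,0.01],[0,0,0.01],[0,0,0.01],[0,0,0.01],[0,0,0],[0,0,0],[0,0,0],[0,0,0],[0,0,0]],"jaw":[1,1,1,1,1,1,1,1,1,1]}'
python3 -c "
from h import *
where()"
```

```text
clock: 6.45
tool_pos: [0.5012, 0.0619, 0.1397]
tool_rot: [0.0, -0.076, 0.997, -0.0]
force: [-0.7, -0.4, 1.6]
finger_gap: 0.0003
grasp_force: 0.5
t 6.45 a -85.6 b 2.4 z 139.7 xyaw -171.34 tilt 0.00,-0.00 F e -0.8 n -0.3 z 1.6 gap 0.0003
```

```bash
python3 -m jog '{"turn":[[0,0,0],[0,0,0],[0,0,0],[0,0,0],[0,0,0],[0,0,0],[0,0,0],[0,0,0],[0,0,0],[0,0,0]],"offset":[[0,0,0.01],[0,0,0.01],[0,0,0.01],[0,0,0.01],[0,0,0],[0,0,0],[0,0,0],[0,0,0],[0,0,0],[0,0,0]],"jaw":[1,1,1,1,1,1,1,1,1,1]}'
python3 -c "
from h import *
where()"
```

```text
clock: 7.7
tool_pos: [0.502, 0.062, 0.1395]
tool_rot: [0.001, -0.076, 0.997, 0.0]
force: [-0.8, 0.2, 9.0]
finger_gap: 0.0003
grasp_force: 5.0
t 7.70 a -84.8 b 2.4 z 139.5 xyaw -171.33 tilt 0.13,0.01 F e -0.8 n 0.4 z 9.0 gap 0.0003
```

```bash
python3 -m jog '{"turn":[[0,0,0],[0,0,0],[0,0,0],[0,0,0],[0,0,0],[0,0,0],[0,0,0],[0,0,0],[0,0,0],[0,0,0]],"offset":[[0,0,0.01],[-0.03,0,0],[-0.06,0,0],[-0.08,0,-0.01],[-0.08,0,0],[-0.08,0,-0.01],[-0.08,0,0],[-0.08,0,0],[-0.06,0,0],[-0.03,0,0]],"jaw":[1,1,1,1,1,1,1,1,1,1]}'
python3 - <<'E'
from h import *
from station import eyes
np.set_printoptions(precision=4,suppress=True)
s=where();d=eyes.get_image("wrist");pipefit(d,s)
E
```

```text
clock: 8.95
tool_pos: [0.5198, 0.0648, 0.1404]
tool_rot: [0.002, -0.076, 0.997, 0.0]
force: [-0.6, 1.9, 14.6]
finger_gap: 0.0006
grasp_force: 7.3
t 8.95 a -66.8 b 2.4 z 140.4 xyaw -171.34 tilt 0.21,0.03 F e -0.3 n 2.0 z 14.6 gap 0.0006
b range [-0.0739  0.0721]
(np.float64(-0.06522573078106675), np.int64(3956), array([-0.0584,  0.0868]))
(np.float64(0.06491116885076431), np.int64(3696), array([-0.0588,  0.0868]))
(np.float64(-5.596022619404683e-05), np.int64(21672), array([-0.0611,  0.0882,  0.0524]))
```

```bash
python3 -m jog '{"turn":[[0,0,0],[0,0,0],[0,0,0],[0,0,0],[0,0,0],[0,0,0],[0,0,0],[0,0,0],[0,0,0],[0,0,0]],"offset":[[-0.03,0,-0.01],[-0.06,0,0],[-0.08,0,0],[-0.08,0,-0.01],[-0.08,0,0],[-0.08,0,0],[-0.08,0,0],[-0.08,0,0],[-0.06,0,0],[-0.03,0,0]],"jaw":[1,1,1,1,1,1,1,1,1,1]}'
python3 -c "
from h import *
where()"
```

```text
clock: 10.25
tool_pos: [0.5392, 0.0678, 0.1408]
tool_rot: [0.002, -0.076, 0.997, 0.0]
force: [-0.4, 1.5, 12.9]
finger_gap: 0.0003
grasp_force: 6.5
t 10.25 a -47.2 b 2.5 z 140.8 xyaw -171.34 tilt 0.18,0.03 F e -0.2 n 1.5 z 12.9 gap 0.0003
```

```bash
python3 -m jog '{"turn":[[0,0,0],[0,0,0],[0,0,0],[0,0,0],[0,0,0],[0,0,0],[0,0,0],[0,0,0],[0,0,0],[0,0,0]],"offset":[[-0.03,0,0],[-0.06,0,0],[-0.08,0,0],[-0.08,0,-0.01],[-0.08,0,0],[-0.08,0,0],[-0.08,0,0],[-0.08,0,0],[-0.06,0,0],[-0.03,0,0]],"jaw":[1,1,1,1,1,1,1,1,1,1]}'
python3 - <<'E'
from h import *
from station import eyes
np.set_printoptions(precision=4,suppress=True)
s=where();d=eyes.get_image("wrist");pipefit(d,s)
E
```

```text
clock: 11.5
tool_pos: [0.5582, 0.0707, 0.1405]
tool_rot: [0.001, -0.076, 0.997, 0.0]
force: [-0.4, 0.2, 8.0]
finger_gap: 0.0004
grasp_force: 4.2
t 11.50 a -27.9 b 2.5 z 140.5 xyaw -171.34 tilt 0.09,0.02 F e -0.3 n 0.3 z 8.0 gap 0.0004
b range [-0.0735  0.0738]
(np.float64(-0.06503797018352102), np.int64(4753), array([-0.0386,  0.0864]))
(np.float64(0.0647230093661831), np.int64(4545), array([-0.039 ,  0.0864]))
(np.float64(-5.882989666943533e-05), np.int64(27429), array([-0.0409,  0.0891,  0.0518]))
```

```bash
python3 -m jog '{"turn":[[0,0,0],[0,0,0],[0,0,0],[0,0,0],[0,0,0],[0,0,0],[0,0,0],[0,0,0],[0,0,0],[0,0,0]],"offset":[[0,0,-0.33],[0.43,0,0],[0.44,0,0],[0,0,0.15],[0,0,0.1],[0,0,0.05],[0,0,0.03],[0,0,0.02],[0,0,0],[0,0,0]],"jaw":[1,1,1,1,1,1,1,1,1,1]}'
python3 -c "
from h import *
where()"
```

```text
clock: 12.8
tool_pos: [0.533, 0.0667, 0.1404]
tool_rot: [0.001, -0.076, 0.997, 0.0]
force: [-1.5, -0.2, 11.7]
finger_gap: 0.0005
grasp_force: 5.8
t 12.80 a -53.5 b 2.3 z 140.4 xyaw -171.33 tilt 0.16,0.01 F e -1.6 n 0.0 z 11.7 gap 0.0005
```

```bash
python3 -m jog '{"turn":[[0,0,0],[0,0,0],[0,0,0],[0,0,0],[0,0,0],[0,0,0],[0,0,0],[0,0,0],[0,0,0],[0,0,0]],"offset":[[-0.03,0,-0.01],[-0.06,0,0],[-0.1,0,0],[-0.1,0,0],[-0.1,0,0],[-0.1,0,0],[-0.1,0,0],[-0.08,0,0],[-0.06,0,0],[-0.03,0,0]],"jaw":[1,1,1,1,1,1,1,1,1,1]}'
python3 - <<'E'
from h import *
from station import eyes
np.set_printoptions(precision=4,suppress=True)
s=where();d=eyes.get_image("wrist");pipefit(d,s)
E
```

```text
clock: 14.05
tool_pos: [0.5562, 0.0703, 0.1412]
tool_rot: [0.002, -0.076, 0.997, 0.0]
force: [-0.0, 2.1, 14.8]
finger_gap: 0.0
grasp_force: 7.0
t 14.05 a -30.0 b 2.4 z 141.2 xyaw -171.34 tilt 0.26,0.03 F e 0.3 n 2.1 z 14.8 gap 0.0
b range [-0.0737  0.0882]
(np.float64(-0.0651758625963124), np.int64(4211), array([-0.0281,  0.0864]))
(np.float64(0.06481547470765933), np.int64(3975), array([-0.0285,  0.0865]))
(np.float64(-4.776700291426441e-05), np.int64(23325), array([-0.03  ,  0.0891,  0.0521]))
```

```bash
python3 -m jog '{"turn":[[0,0,0],[0,0,0],[0,0,0],[0,0,0],[0,0,0],[0,0,0],[0,0,0],[0,0,0],[0,0,0],[0,0,0]],"offset":[[-0.03,0,0],[-0.06,0,0],[-0.1,0,0],[-0.1,0,0],[-0.1,0,0.01],[-0.1,0,0],[-0.1,0,0.01],[-0.1,0,0.01],[-0.06,0,0.01],[-0.03,0,0]],"jaw":[1,1,1,1,1,1,1,1,1,1]}'
python3 - <<'E'
from h import *
from station import eyes
np.set_printoptions(precision=4,suppress=True)
s=where();d=eyes.get_image("wrist");pipefit(d,s)
E
```

```text
clock: 15.35
tool_pos: [0.5791, 0.0739, 0.1396]
tool_rot: [0.002, -0.076, 0.997, 0.0]
force: [0.9, 1.2, 8.5]
finger_gap: 0.0006
grasp_force: 4.5
t 15.35 a -6.8 b 2.5 z 139.6 xyaw -171.34 tilt 0.23,0.03 F e 1.1 n 1.1 z 8.5 gap 0.0006
b range [-0.0734  0.0855]
(np.float64(-0.06503401382657581), np.int64(4663), array([-0.0165,  0.0846]))
(np.float64(0.06477884996245781), np.int64(4491), array([-0.0169,  0.0846]))
(np.float64(-7.802545349230576e-05), np.int64(26925), array([-0.0177,  0.0876,  0.052 ]))
```

```bash
python3 -m jog '{"turn":[[0,0,0],[0,0,0],[0,0,0],[0,0,0],[0,0,0],[0,0,0],[0,0,0],[0,0,0],[0,0,0],[0,0,0]],"offset":[[0,0,-0.3],[0,0,-0.3],[0,0,-0.2],[0.4,0,0],[0.4,0,0],[0,0,0],[0,0,0],[0,0,0],[0,0,0],[0,0,0]],"jaw":[1,1,1,1,1,1,1,1,1,1]}'
python3 - <<'E'
from h import *
from station import eyes
np.set_printoptions(precision=4,suppress=True)
s=where();d=eyes.get_image("wrist");pipefit(d,s);cv2.imwrite("pics/w2.png",d["image"][:,:,::-1])
E
```

```text
clock: 16.65
tool_pos: [0.5538, 0.0699, 0.1622]
tool_rot: [-0.0, -0.076, 0.997, -0.0]
force: [0.2, -0.0, -0.7]
finger_gap: 0.0006
grasp_force: 0.0
t 16.65 a -32.4 b 2.4 z 162.2 xyaw -171.33 tilt -0.01,-0.00 F e 0.2 n -0.1 z -0.7 gap 0.0006
b range [-0.0743  0.0905]
(np.float64(-0.06494541638978947), np.int64(2328), array([0.001 , 0.0774]))
(np.float64(0.06481899434482023), np.int64(2282), array([0.0006, 0.0774]))
(np.float64(-0.0003908241709398115), np.int64(11450), array([0.0009, 0.0801, 0.0524]))
```

View pics/w2.png

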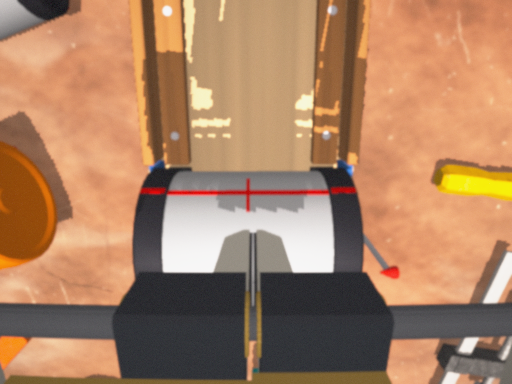

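```bash
cat >> h.py <<'E'
def line(d,s,ax=(0.0008,.0775)):
    W=cloud(d,s);z=W[...,2];a=(W[...,:2]-O)@e;b=(W[...,:2]-O)@n
    h=d["image"].astype(int);red=(h[...,0]>110)&(h[...,1]<70)&(h[...,2]<70)
    for nm,lo,hi in(("mid",.02,.05),("mid",-.05,-.02),("capL",.058,.073),("capR",-.073,-.058)):
        k=red&(b>lo)&(b<hi)&(z>.06)&(z<.16)
        if k.sum()<8: print(nm,k.sum());continue
        t=np.arctan2(a[k]-ax[0],z[k]-ax[1]);print(nm,k.sum(),"angle %.3f"%np.median(t),"r %.4f"%np.median(np.hypot(a[k]-ax[0],z[k]-ax[1])))
    k=red&(b>.079)&(b<.1)&(z>.115)&(z<.15)
    if k.sum(): i=np.argmin(b[k]);print("ptr tip a,b,z",a[k][i],b[k][i],z[k][i],"median a",np.median(a[k]),k.sum())
E
python3 - <<'E'
from h import *
from station import eyes
s=where();d=eyes.get_image("wrist");line(d,s)
E
```

```text
t 16.70 a -32.4 b 2.4 z 162.2 xyaw -171.34 tilt -0.00,0.00 F e 0.3 n -0.0 z 0.2 gap 0.0001
mid 141 angle -1.012 r 0.0544
mid 131 angle -1.013 r 0.0544
capL 127 angle -1.011 r 0.0566
capR 140 angle -1.002 r 0.0563
ptr tip a,b,z -0.00034111206750976945 0.0855153851616148 0.13548445733131353 median a -0.0008462578463704482 121
```

```bash
python3 -m jog '{"turn":[[0,0,0],[0,0,0],[0,0,0],[0,0,0],[0,0,0],[0,0,0],[0,0,0],[0,0,0],[0,0,0],[0,0,0]],"offset":[[-0.4,0,0],[-0.38,0,0.3],[0,0,0.4],[0,0,0.2],[0,0,0.05],[0,0,0.03],[0,0,0.03],[0,0,0],[0,0,0],[0,0,0]],"jaw":[1,1,1,1,1,1,1,1,1,1]}'
python3 -c "
from h import *
where()"
```

```text
clock: 18.0
tool_pos: [0.5771, 0.0735, 0.1326]
tool_rot: [0.0, -0.076, 0.997, -0.0]
force: [-2.1, -0.3, 6.3]
finger_gap: 0.0006
grasp_force: 2.9
t 18.00 a -8.9 b 2.4 z 132.6 xyaw -171.33 tilt 0.05,0.00 F e -2.1 n 0.1 z 6.3 gap 0.0006
```

```bash
python3 -m jog '{"turn":[[0,0,0],[0,0,0],[0,0,0],[0,0,0],[0,0,0],[0,0,0],[0,0,0],[0,0,0],[0,0,0],[0,0,0]],"offset":[[0,0,0.02],[0,0,0.01],[-0.03,0,0],[-0.06,0,0],[-0.1,0,0],[-0.1,0,0],[-0.1,0,0],[-0.1,0,0],[-0.07,0,0],[-0.04,0,0]],"jaw":[1,1,1,1,1,1,1,1,1,1]}'
python3 - <<'E'
from h import *
from station import eyes
s=where();d=eyes.get_image("wrist");line(d,s)
E
```

```text
clock: 19.25
tool_pos: [0.595, 0.0763, 0.1325]
tool_rot: [0.001, -0.076, 0.997, 0.0]
force: [-4.6, 0.2, 11.5]
finger_gap: 0.0007
grasp_force: 6.2
t 19.25 a 9.3 b 2.4 z 132.5 xyaw -171.33 tilt 0.07,0.01 F e -4.5 n 0.9 z 11.5 gap 0.0007
mid 274 angle -0.682 r 0.0543
mid 271 angle -0.684 r 0.0541
capL 241 angle -0.687 r 0.0562
capR 225 angle -0.681 r 0.0561
ptr tip a,b,z -0.000438382216454775 0.0850088956889763 0.13501403770176432 median a -0.0005047568778073257 204
```

```bash
python3 -m jog '{"turn":[[0,0,0],[0,0,0],[0,0,0],[0,0,0],[0,0,0],[0,0,0],[0,0,0],[0,0,0],[0,0,0],[0,0,0]],"offset":[[0,0,-0.3],[0.32,0,0],[0.31,0,0],[0,0,0.15],[0,0,0.08],[0,0,0.04],[0,0,0.02],[0,0,0.01],[0,0,0],[0,0,0]],"jaw":[1,1,1,1,1,1,1,1,1,1]}'
python3 -c "
from h import *
where()"
python3 -m jog '{"turn":[[0,0,0],[0,0,0],[0,0,0],[0,0,0],[0,0,0],[0,0,0],[0,0,0],[0,0,0],[0,0,0],[0,0,0]],"offset":[[-0.03,0,0],[-0.06,0,0],[-0.08,0,0],[-0.1,0,0],[-0.1,0,0.01],[-0.1,0,0],[-0.08,0,0],[-0.06,0,0.01],[-0.02,0,0],[0,0,0]],"jaw":[1,1,1,1,1,1,1,1,1,1]}'
python3 - <<'E'
from h import *
from station import eyes
s=where();d=eyes.get_image("wrist");line(d,s)
E
```

```text
clock: 20.55
tool_pos: [0.5764, 0.0734, 0.1321]
tool_rot: [0.0, -0.076, 0.997, -0.0]
force: [-4.8, 0.2, 12.9]
finger_gap: 0.0008
grasp_force: 6.6
t 20.55 a -9.6 b 2.4 z 132.1 xyaw -171.33 tilt 0.05,0.00 F e -4.7 n 1.0 z 12.9 gap 0.0008
clock: 21.8
tool_pos: [0.5953, 0.0763, 0.1319]
tool_rot: [0.001, -0.076, 0.997, 0.0]
force: [-4.1, 0.5, 15.5]
finger_gap: 0.0005
grasp_force: 7.5
t 21.80 a 9.6 b 2.4 z 131.9 xyaw -171.34 tilt 0.09,0.01 F e -4.0 n 1.1 z 15.5 gap 0.0005
mid 292 angle -0.336 r 0.0542
mid 281 angle -0.327 r 0.0541
capL 255 angle -0.335 r 0.0564
capR 257 angle -0.326 r 0.0563
ptr tip a,b,z 9.262631565782477e-05 0.0851842696086787 0.13527875310572138 median a -0.00041481028240555374 206
```

```bash
python3 -m jog '{"turn":[[0,0,0],[0,0,0],[0,0,0],[0,0,0],[0,0,0],[0,0,0],[0,0,0],[0,0,0],[0,0,0],[0,0,0]],"offset":[[0,0,-0.3],[0.32,0,0],[0.31,0,0],[0,0,0.15],[0,0,0.07],[0,0,0.04],[0,0,0.02],[0,0,0.01],[0,0,0],[0,0,0]],"jaw":[1,1,1,1,1,1,1,1,1,1]}'
python3 -c "
from h import *
where()"
python3 -m jog '{"turn":[[0,0,0],[0,0,0],[0,0,0],[0,0,0],[0,0,0],[0,0,0],[0,0,0],[0,0,0],[0,0,0],[0,0,0]],"offset":[[-0.03,0,0],[-0.06,0,0],[-0.08,0,0],[-0.1,0,0.01],[-0.1,0,0],[-0.07,0,0.01],[-0.05,0,0],[-0.03,0,0],[0,0,0],[0,0,0]],"jaw":[1,1,1,1,1,1,1,1,1,1]}'
python3 -c "
from h import *
where()"
python3 -m jog '{"turn":[[0,0,0],[0,0,0],[0,0,0],[0,0,0],[0,0,0],[0,0,0],[0,0,0],[0,0,0],[0,0,0],[0,0,0]],"offset":[[0,0,-0.3],[0,0,-0.5],[0,0,-0.8],[0,0,-0.8],[0.7,0,0],[0.8,0,0],[0.5,0,0],[0,0,0],[0,0,0],[0,0,0]],"jaw":[1,1,1,1,1,1,1,1,1,1]}'
python3 - <<'E'
from h import *
from station import eyes
np.set_printoptions(precision=4,suppress=True)
s=where();d=eyes.get_image("wrist");line(d,s);pipefit(d,s)
d=eyes.get_image("top");line(d,s);cv2.imwrite("pics/w3.png",d["image"][150:300,150:280,::-1].repeat(4,0).repeat(4,1))
E
```

```text
clock: 23.1
tool_pos: [0.5763, 0.0734, 0.1316]
tool_rot: [0.0, -0.076, 0.997, -0.0]
force: [-4.4, 0.2, 10.3]
finger_gap: 0.0003
grasp_force: 5.3
t 23.10 a -9.6 b 2.4 z 131.6 xyaw -171.33 tilt 0.04,0.00 F e -4.3 n 0.9 z 10.3 gap 0.0003
clock: 24.35
tool_pos: [0.592, 0.0758, 0.1314]
tool_rot: [0.001, -0.076, 0.997, 0.0]
force: [-3.8, -0.1, 12.4]
finger_gap: 0.0003
grasp_force: 6.2
t 24.35 a 6.2 b 2.4 z 131.4 xyaw -171.33 tilt 0.08,0.01 F e -3.8 n 0.5 z 12.4 gap 0.0003
clock: 25.6
tool_pos: [0.5326, 0.0667, 0.2022]
tool_rot: [0.0, -0.076, 0.997, -0.0]
force: [0.6, 0.9, 0.3]
finger_gap: 0.0003
grasp_force: 0.0
t 25.60 a -53.9 b 2.4 z 202.2 xyaw -171.33 tilt 0.01,-0.00 F e 0.7 n 0.8 z 0.3 gap 0.0003
mid 52 angle -0.049 r 0.0545
mid 64 angle -0.048 r 0.0544
capL 142 angle -0.044 r 0.0564
capR 129 angle -0.039 r 0.0566
ptr tip a,b,z -0.00025036879152044614 0.08534346051390854 0.13537404326820598 median a -0.0008465448379512237 83
b range [-0.0741  0.0906]
(np.float64(-0.06492257557095817), np.int64(1691), array([0.0012, 0.0776]))
(np.float64(0.06483404401561693), np.int64(1672), array([0.0008, 0.0776]))
(np.float64(-0.0007321723643551359), np.int64(7618), array([0.0055, 0.0708, 0.0607]))
mid 0
mid 0
capL 0
capR 14 angle -0.089 r 0.0573
```

```bash
python3 -m jog '{"turn":[[0,0,0],[0,0,0],[0,0,0],[0,0,0],[0,0,0],[0,0,0],[0,0,0],[0,0,0],[0,0,0],[0,0,0]],"offset":[[-0.6,0,-0.4],[-0.8,0,-0.4],[-0.8,0,-0.4],[-0.8,0,0],[-0.8,0,0],[-0.7,0,0],[0,0,0],[0,0,0],[0,0,0],[0,0,0]],"jaw":[1,1,1,1,1,1,1,1,1,1]}'
python3 - <<'E'
from h import *
from station import eyes
np.set_printoptions(precision=4,suppress=True)
s=where();d=eyes.get_image("wrist");line(d,s);pipefit(d,s);cv2.imwrite("pics/w4.png",d["image"][:,:,::-1])
K,D=KD(d);R,t=RT(d,s);c=-t@R;print("cam a,z",(c[:2]-O)@e,c[2])
E
```

```text
clock: 26.95
tool_pos: [0.6652, 0.0869, 0.2384]
tool_rot: [0.0, -0.076, 0.997, -0.0]
force: [0.9, 0.5, 0.7]
finger_gap: -0.0
grasp_force: 0.0
t 26.95 a 80.3 b 2.3 z 238.4 xyaw -171.34 tilt 0.01,-0.00 F e 0.9 n 0.4 z 0.7 gap -0.0
mid 116 angle -0.042 r 0.0544
mid 150 angle -0.042 r 0.0544
capL 130 angle -0.043 r 0.0565
capR 117 angle -0.033 r 0.0564
ptr tip a,b,z 0.0011490961596886638 0.08527959066844674 0.13483259191094388 median a 0.0010420086261584386 98
b range [-0.0739  0.0733]
(np.float64(-0.06496367102333377), np.int64(2522), array([0.0013, 0.0775]))
(np.float64(0.06483129680898576), np.int64(2472), array([0.0009, 0.0774]))
(np.float64(-4.3737069438570004e-05), np.int64(15315), array([0.0024, 0.0772, 0.054 ]))
cam a,z -0.00016841349827666512 0.40456388908073543
```

View pics/w4.png

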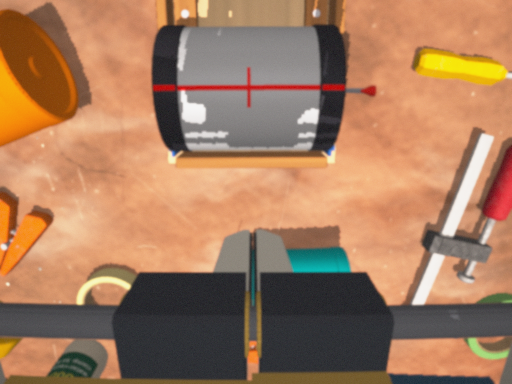

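```bash
python3 -m jog '{"turn":[[0,0,0],[0,0,0],[0,0,0],[0,0,0],[0,0,0],[0,0,0],[0,0,0],[0,0,0],[0,0,0],[0,0,0]],"offset":[[0.7,0,0],[0.8,0,0.5],[0.8,0,0.6],[0.44,0,0.8],[0,0,0.8],[0,0,0.6],[0,0,0.12],[0,0,0.03],[0,0,0],[0,0,0]],"jaw":[1,1,1,1,1,1,1,1,1,1]}'
python3 -c "
from h import *
where()"
```

```text
clock: 28.25
tool_pos: [0.5846, 0.0746, 0.1352]
tool_rot: [0.0, -0.076, 0.997, -0.0]
force: [-0.7, -0.4, -0.4]
finger_gap: 0.0005
grasp_force: 0.0
t 28.25 a -1.3 b 2.3 z 135.2 xyaw -171.34 tilt 0.05,0.00 F e -0.7 n -0.3 z -0.4 gap 0.0005
```

```bash
python3 -m jog '{"turn":[[0,0,0],[0,0,0],[0,0,0],[0,0,0],[0,0,0],[0,0,0],[0,0,0],[0,0,0],[0,0,0],[0,0,0]],"offset":[[0,0,0.07],[0,0,0.04],[0,0,0.03],[0,0,0.02],[0,0,0.01],[0,0,0],[-0.03,0,0],[-0.03,0,0],[-0.03,0,0],[0,0,0]],"jaw":[1,1,1,1,1,1,1,1,1,1]}'
python3 -c "
from h import *
where()"
python3 -m jog '{"turn":[[0,0,0],[0,0,0],[0,0,0],[0,0,0],[0,0,0],[0,0,0],[0,0,0],[0,0,0],[0,0,0],[0,0,0]],"offset":[[0,0,-0.3],[0,0,-0.7],[0,0,-0.8],[0,0,-0.8],[-0.8,0,-0.6],[-0.8,0,-0.3],[-0.8,0,0],[-0.3,0,0],[0,0,0],[0,0,0]],"jaw":[1,1,1,1,1,1,1,1,1,1]}'
python3 - <<'E'
from h import *
from station import eyes
np.set_printoptions(precision=4,suppress=True)
s=where();d=eyes.get_image("wrist");line(d,s,(.0011,.0775));pipefit(d,s)
E
```

```text
clock: 29.5
tool_pos: [0.5875, 0.0751, 0.1312]
tool_rot: [0.001, -0.076, 0.997, -0.0]
force: [-4.2, -0.6, 15.7]
finger_gap: 0.0006
grasp_force: 7.4
t 29.50 a 1.7 b 2.3 z 131.2 xyaw -171.33 tilt 0.10,0.01 F e -4.3 n 0.0 z 15.7 gap 0.0006
clock: 30.75
tool_pos: [0.6664, 0.0871, 0.2345]
tool_rot: [-0.0, -0.076, 0.997, 0.0]
force: [-0.2, -0.4, -0.2]
finger_gap: 0.0003
grasp_force: 0.0
t 30.75 a 81.5 b 2.3 z 234.5 xyaw -171.34 tilt -0.03,-0.00 F e -0.3 n -0.3 z -0.2 gap 0.0003
mid 160 angle 0.006 r 0.0543
mid 151 angle 0.011 r 0.0544
capL 114 angle 0.003 r 0.0565
capR 129 angle 0.008 r 0.0565
ptr tip a,b,z 0.0007403686079710698 0.08564516789529017 0.13443822276681805 median a 0.0007181270158495754 97
b range [-0.0738  0.0735]
(np.float64(-0.06500372735627236), np.int64(2616), array([0.0013, 0.0775]))
(np.float64(0.0648444261536308), np.int64(2552), array([0.0009, 0.0774]))
(np.float64(1.5557132922175484e-05), np.int64(15754), array([0.0024, 0.0767, 0.0544]))
```

```bash
python3 -c "
from station import manip
print(manip.close_job())"
```

```text
the job is handed in; nothing more can be done
None
```

The pipe is seated between the rollers with its red line about 0.01 rad from straight up at the pointer. The fingers are lifted clear, every press I read was under 16 N (readings come only between moves), and the job was handed in at about 31 s of the 72 s allowed.

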